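# Pack the spice tins into the clip-lid box

### The arm

A 7-joint arm with a two-finger parallel gripper is mounted at the origin on the work surface. World frame = base frame: x ahead of the robot, y to its left, z up, the work surface at z = 0. Lengths are in m, angles in rad, forces in N, time in s.
With the tool pointing down it reaches from about 0.425 to 0.925 m from the base axis. Payload 6.8 kg.
Tool frame: the origin (TCP) lies midway between the tips of the shut fingers; the grasp point (between the pads) lies 19 mm behind it; z points along the fingers, y is the line along which they close (so a half turn about z gives the same grasp; the last joint's range is limited). The gripper opens to 85 mm and grips with 20 to 120 N. Pads are 22 mm wide; open, the fingers measure 114 mm over their backs; the gripper's body (76 mm by 85 mm) begins 54 mm behind the grasp point. The pads swing forward as they close: fully open they stand 13 mm farther back than shut.
Start: joints at [-1.228, 0.477, 0.022, 1.555, -0.011, 1.109, -0.083], TCP at [0.294, 0.608, 0.231] pointing down, gripper open.
Joint ranges: [-2.96, 2.96], [-0.34, 2.1], [-1.41, 1.46], [0.24, 2.44], [-1.37, 4.51], [0.17, 1.92], [-2.96, 2.96]. Speed limits (rad/s): [2.39, 2.39, 3.14, 3.14, 3.14, 3.14, 3.14].

### API

Orientations are given as [roll, pitch, yaw] about the fixed x, y, z axes, in that order (R = Rz(yaw) Ry(pitch) Rx(roll)).
In Python, from cell import arm gives the robot as it stands.
- The arm moves only by the tool send_rows, never from a script. Its argument "deltas" is a list of rows, each a list of 3 entries, a list of its own where there are three numbers: the opening, from 0 (shut) to 1 (fully open), then the shift along the tool's x, y, z normalised to -1 to 1, where 1 is 150 mm, then the turn about the tool's z normalised to -1 to 1, where 1 is 0.5 rad. In form: [[hand, [tx, ty, tz], roll], ...]. A call has 1 to 20 rows; each row is the pose to reach, as a shift and turn from the pose commanded when the call began, along the tool's axes at that moment; what a row does not reach only later rows make up. A row lasts 1/12 s, in which the tool goes at most 41.7 mm and 7.16 degrees, less where a joint would pass 70% of its speed; a pose out of reach is approached as far as the arm can. A call with a number of a shift or a turn outside -1 to 1 is refused whole. A call with a gripper value outside its range is refused whole. The fingers move at their own pace and stop on an object; "newtons" is the grip in N (left out, the last holds). Time passes only in rows, so rows that repeat a pose let the fingers close. It gives the time, the measured TCP pose, the force, the opening and the grip force at its end, in the units of the state.
- arm.read_state(): the state, without advancing time (a new reading comes with each control period).
- arm.capture(name): name is "side" or "top" or "wrist"; returns a dict with "pixels" (384x512x3 uint8, blue, green, red), "mtx" (3x3 intrinsics, pixels), "R" (3x3) and "t" (3): a world point X has camera coordinates R X + t. Camera axes: x right, y down, z forward; pixel columns grow to the right and rows downward; lengths in m; the calibration is good to about 2 mm. A picture is of the moment at which its call begins. There is no depth.
- arm.sign_off(): hands the job in; it is judged then, once.
The state is a dict: "t": time; "joints": joint angles; "qvel": joint speeds; "joint_torque": joint torques, N m; "ee_pos": TCP position; "orientation": TCP orientation; "ft_force": force on the tool from outside, world axes, zero at the start; "wrist_torque": the same for the moment, N m; "grip_width": finger opening in m; "gripper_force": force on a finger pad.
Only numpy, scipy, OpenCV 4.12 (cv2) and the standard library are available. Lean on these libraries where they do the work, as an engineer would, in place of code of your own. Each camera call takes 0.05 s, during which the arm holds its last target. There are 200 camera calls.

### The job

Pack the washed spice tins away: first flip the blue cam lever of the clear box's suction foot right over until it snaps down and locks the box, then put every orange-lidded tin on the drainer into the box. Then shut the lid, swing the wire bail over so that it hooks behind the keeper on the lid, and press the red latch lever down past centre until it stays down with the bail pulled tight. Leave everything else on the drainer where it stands.

Things in the scene. Friction and masses are not known exactly. Their poses are not given: they have to be found in the camera images.
- box: Fixed clear acrylic box. Origin: centre of its underside, on the drainer. Own axes: z up, -x latch side (roughly to the robot's right), +x lid-hinge side, +y cam side (towards the robot). Inside 150 mm along x, 190 along y, centred; floor 13 mm, rim 75 mm above the drainer; walls 5 mm. A grey ledge outside the latch wall (x -140 to -80, y +-28, top 74 mm) carries the latch.
- lid_hinge (a point): Middle of the lid's hinge line, at x = 80, z = 75.5 mm in the box frame; the line runs along the box's y. This point's frame turns with the lid (equal to the box's axes when shut).
- lid_edge (a point): Middle of the lid's free edge, 163 mm from the hinge line. The lid is a clear panel 200 mm wide, 5 mm thick, with two grey strips 3 mm high. When shut its top is 81 mm above the drainer.
- lid (a joint): Lid angle, rad: 0 shut, 1.57 upright, 1.8 leaning back (stop). It starts open and stays where it is near upright; pushed from behind (from the box's +x side) below about 1.1 it sinks shut slowly by its own weight (soft hinge, 0.2 kg); it can also be pressed down.
- keeper (a point): Keeper seat: where the middle of the bail's bar lies when hooked; 132.5 mm from the hinge, 17 mm above the lid's underside, axes as the lid's. Steel post (12 mm thick, 26 wide) on its -x side; a lip 4 mm thick, underside 5.5 mm above the seat, reaching 4.5 mm to +x of it. The bar lands on a dark bed 2.5 mm below the seat (reaching 37 mm to +x) and is drawn under the lip as the lever is pressed.
- lever_pivot (a point): Pivot of the red latch lever, fixed at x = -115, y = 0, z = 88 mm in the box frame; the axis runs along the box's y.
- lever_tip (a point): End of the red latch lever on its middle line, 75 mm from its pivot. The lever is 22 mm wide (along y) and 6 mm thick.
- latch_lever (a joint): Lever angle, rad: 0 up, leaning 22 deg towards the lid (68 deg above the box's +x); grows as it is swung away from the lid and down; 1.885 nearly flat, pointing away from the box (stop). Its own weight keeps it up at 0 to 0.1. With the bail hooked its spring resists (2 to 3 N at the tip) until about 1.64, then pulls it shut. The bail reaches over the keeper only with the lever below about 0.25.
- bail (a joint): Angle of the wire bail against the lever, rad: 0 laid back (stop), leaning 15 deg past upright away from the lid with the lever up; grows as the bail swings over towards the lid. It swings freely: tipped past upright it falls onto the lid by its own weight (about 2 when it lies on the keeper's bed, lever up).
- bail_bar (a point): Middle of the bail's end bar (5 mm thick, 38 mm long, along the box's y). The bail is a wire loop 43 mm wide, its bar 76.5 mm from its hinge pin, which is on the lever 20 mm from the lever's pivot (straight above it at lever 0); its legs pass either side of the lever. A red tab 16 mm wide, 5 mm thick stands out 17 mm beyond the bar. Sprung: draws out up to 7 mm under load.
- cam_pivot (a point): Pivot of the blue cam lever, fixed at x = 0, y = 135, z = 26 mm in the box frame; the axis runs along the box's y.
- cam_tip (a point): End of the blue cam lever, 71 mm from its pivot; the lever is 20 mm wide and 8 mm thick.
- cam (a joint): Cam lever angle, rad: 0 open, standing up and leaning 20 degrees towards the box's +x side (70 degrees above +x); it grows as the lever is swung over towards -x and down; high point at 0.72: before it the spring throws it back, after it the spring snaps it shut to 1.83 (lying nearly flat towards -x). Needs about 3 N at the tip.
- tin1: Squat aluminium spice tin with an orange lid: upright cylinder 42 mm across and 42 mm tall, 70 g. Origin: centre of its underside. May be absent.
- tin2: Same as tin1. May be absent.
- tin3: Same as tin1. May be absent.
- tin4: Same as tin1. May be absent.
- bowl: Bystander: upturned steel bowl, 150 mm across, 62 mm high; origin under its centre.
- dish: Bystander: teal ceramic dish, 120 mm across, 28 mm high.
- fork: Bystander: green plastic fork lying flat among the tins, 145 mm long along its x (from -73 to 72 mm), 22 mm wide, 4 mm thick.
- mug: Bystander: white mug, 76 mm across, 85 mm high.
There are look-alikes about, which are no part of the job. Leave any black, purple or yellow look-alike of the tin4 alone.

How it is judged:
On the way, in this order (a step that is already met when the one before it is completed fails the run):
1. the cam lever is flipped over and locked (value of joint cam above 1.7 rad), for 0.2 s.
2. every tin present is in the box, the cam still locked (value of joint cam above 1.7 rad and x of tin1 in the frame of box between -0.075 and 0.075 m and y of tin1 in the frame of box between -0.095 and 0.095 m and z of tin1 in the frame of box between 0 and 0.06 m and linear speed of each of tin1, tin2, tin3, tin4 below 0.05 m/s and x of tin2 in the frame of box between -0.075 and 0.075 m and y of tin2 in the frame of box between -0.095 and 0.095 m and z of tin2 in the frame of box between 0 and 0.06 m and x of tin3 in the frame of box between -0.075 and 0.075 m and y of tin3 in the frame of box between -0.095 and 0.095 m and z of tin3 in the frame of box between 0 and 0.06 m and x of tin4 in the frame of box between -0.075 and 0.075 m and y of tin4 in the frame of box between -0.095 and 0.095 m and z of tin4 in the frame of box between 0 and 0.06 m), for 0.2 s.
3. the lid is shut (value of joint lid below 0.04 rad), for 0.2 s.
4. the bail's bar lies behind the keeper, under the level of its lip (value of joint lid below 0.04 rad and x of bail_bar in the frame of keeper between -0.005 and 0.022 m and z of bail_bar in the frame of keeper between -0.006 and 0.006 m), for 0.2 s.
5. the latch lever is down past centre with the bail hooked tight on the keeper (value of joint latch_lever above 1.75 rad and distance between bail_bar and keeper below 0.006 m), for 0.2 s.
At the end, for the whole second after the job is handed in: Cam lever over 1.7 rad (locked), every tin present inside the box below the rim, lid shut within 0.04 rad, latch lever past 1.75 rad with the bail's bar within 6 mm of the keeper's seat (all of step 5 and value of joint cam above 1.7 rad and x of tin1 in the frame of box between -0.075 and 0.075 m and y of tin1 in the frame of box between -0.095 and 0.095 m and z of tin1 in the frame of box between 0 and 0.06 m and x of tin2 in the frame of box between -0.075 and 0.075 m and y of tin2 in the frame of box between -0.095 and 0.095 m and z of tin2 in the frame of box between 0 and 0.06 m and x of tin3 in the frame of box between -0.075 and 0.075 m and y of tin3 in the frame of box between -0.095 and 0.095 m and z of tin3 in the frame of box between 0 and 0.06 m and x of tin4 in the frame of box between -0.075 and 0.075 m and y of tin4 in the frame of box between -0.095 and 0.095 m and z of tin4 in the frame of box between 0 and 0.06 m and value of joint lid below 0.04 rad); the robot touches nothing.
It fails at once if a bystander (bowl, dish or mug) is shifted more than 6 cm (distance of any of bowl, dish, mug from where it was at the start of the episode above 0.06 m).
It fails at once if the fork is shifted more than 8 cm (distance of fork from where it was at the start of the episode above 0.08 m).
Of tin1, tin2, tin3, tin4 only 2 to 4 are there at a start; the rules pass over those that are not, and their reading is None.
At some moment in a run one of tin1, tin2, tin3, tin4 may be knocked a few centimetres aside while the robot is not near it.
Once in a run the grip may slacken for a moment while it holds something.
It also fails if it takes over 210 s, if anything falls off the work surface, if the arm or the gripper's body presses on something with over 40 N, if the wrist force passes 120 N, or if a joint passes its speed limit or range.

## Working session

There is one attempt and no reset: what is moved stays moved. The work goes in short steps, Python scripts to look and compute and a tool call to move; the robot and the scene stay as the last step left them, time stands still between calls to the robot, and variables do not carry over. Pictures are saved under pics/ and viewed, at most 14 in all, crops included, and the job is handed in when it is done.

Besides the shell and the picture viewer there is one more tool, called after "Emit:" as name(argument=value, ...), one argument or row to a line, values as JSON. send_rows: Moves the arm, as the interface text tells. Its arguments: {"type":"object","properties":{"deltas":{"type":"array"},"newtons":{"type":"number"}},"required":["deltas"]}

```bash
mkdir -p pics; ls
python3 - <<'E'
from cell import arm
import cv2
for n in("side","top"):
    c=arm.capture(n); cv2.imwrite(f"pics/{n}0.png",c["pixels"]); print(n,c["mtx"].tolist(),c["R"].round(3).tolist(),c["t"].round(3).tolist())
s=arm.read_state(); print(s)
E
```

```text
pics
side [[447.5463129016302, 0.0, 254.86134650970683], [0.0, 447.5463129016302, 191.96879665984483], [0.0, 0.0, 1.0]] [[0.83, -0.558, 0.0], [-0.343, -0.51, -0.789], [0.44, 0.655, -0.614]] [-0.46, 0.307, 1.3]
top [[461.4712860486007, 0.0, 249.6218574855222], [0.0, 461.4712860486007, 183.39827081938824], [0.0, 0.0, 1.0]] [[-0.015, -1.0, -0.008], [-0.995, 0.015, -0.102], [0.102, 0.006, -0.995]] [0.0, 0.537, 1.511]
{'t': 0.1, 'joints': array([-1.22810208,  0.47770353,  0.02234409,  1.55633313, -0.01149471,
        1.10930504, -0.08310756]), 'qvel': array([ 7.66886758e-04, -1.49843957e-03,  1.83766041e-05, -2.38636777e-03,
        1.08714047e-03, -8.31882389e-04, -3.36321980e-04]), 'joint_torque': array([ 3.76992597e-03, -5.97756314e+01,  1.61343914e+00, -2.81951040e+01,
        1.28376242e-02,  4.95853266e-03, -1.16996000e-05]), 'ee_pos': array([0.29386686, 0.60708987, 0.23044051]), 'orientation': array([-3.13997646e+00,  1.22518567e-04,  2.69081226e+00]), 'ft_force': array([ 0.05489355, -0.35009516, -0.39334806]), 'wrist_torque': array([-0.04414582, -0.05139781, -0.04339736]), 'gripper_force': 0.0, 'grip_width': 0.08583199779638681}
```

View pics/side0.png

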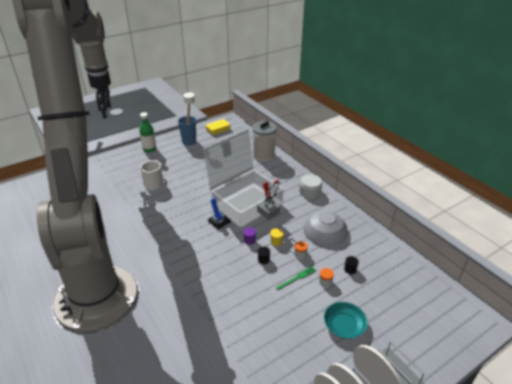

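View pics/top0.png

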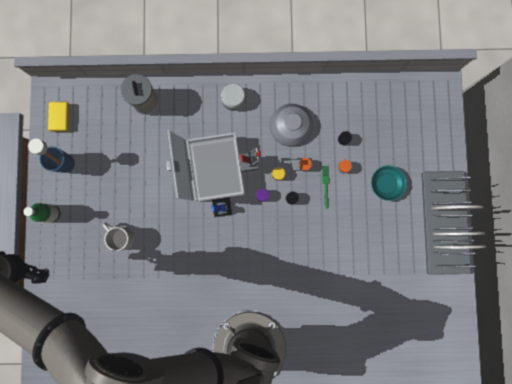

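```bash
cat > h.py <<'E'
import numpy as np, cv2
from cell import arm
def cap(n): 
    c=arm.capture(n); c["n"]=n; return c
def plane(c,uv,z):
    uv=np.atleast_2d(np.float64(uv)); d=np.c_[(uv-c["mtx"][[0,1],2])/c["mtx"][[0,1],[0,1]],np.ones(len(uv))]@c["R"]
    o=-c["R"].T@c["t"]; return o+d*((z-o[2])/d[:,2])[:,None]
def proj(c,X):
    p=(np.atleast_2d(X)@c["R"].T+c["t"])@c["mtx"].T; return p[:,:2]/p[:,2:]
def tri(c1,u1,c2,u2):
    P=[c["mtx"]@np.c_[c["R"],c["t"]] for c in(c1,c2)]
    X=cv2.triangulatePoints(P[0],P[1],np.float64(u1),np.float64(u2)); return (X[:3]/X[3]).ravel()
def blobs(c,lo,hi,amin=8):
    m=cv2.inRange(cv2.cvtColor(c["pixels"],cv2.COLOR_BGR2HSV),np.array(lo),np.array(hi))
    n,l,s,ce=cv2.connectedComponentsWithStats(m)
    return [(ce[i].round(1).tolist(),s[i].tolist()) for i in range(1,n) if s[i][4]>=amin]
def crop(c,x0,y0,w,h,k,f):
    cv2.imwrite(f,cv2.resize(c["pixels"][y0:y0+h,x0:x0+w],None,fx=k,fy=k,interpolation=cv2.INTER_CUBIC))
OR=((7,150,120),(16,255,255)); RED=((0,140,70),(5,255,255)); BLUE=((110,140,60),(125,255,255)); GRN=((55,140,60),(75,255,255))
E
python3 - <<'E'
from h import *
t=cap("top"); s=cap("side")
for nm,r in(("or",OR),("red",RED),("blue",BLUE),("grn",GRN)):
    for c in(t,s): print(nm,c["n"],blobs(c,*r,amin=6))
a=t["pixels"][110:230,160:360]; b=s["pixels"][110:290,190:370]
cv2.imwrite("pics/t1.png",cv2.resize(a,None,fx=4,fy=4,interpolation=cv2.INTER_CUBIC))
cv2.imwrite("pics/s1.png",cv2.resize(b,None,fx=3.3,fy=3.3,interpolation=cv2.INTER_CUBIC))
E
```

```text
or top [([306.4, 164.0], [302, 158, 10, 12, 85]), ([345.0, 165.7], [339, 160, 13, 12, 118])]
or side [([300.7, 246.6], [295, 242, 12, 10, 92]), ([326.4, 273.9], [321, 269, 12, 11, 112])]
red top [([258.1, 153.4], [257, 151, 3, 5, 12]), ([241.8, 157.6], [241, 155, 3, 6, 13])]
red side [([265.7, 186.8], [264, 183, 4, 10, 26])]
blue top [([218.3, 207.8], [212, 205, 13, 7, 73])]
blue side [([216.1, 209.9], [212, 199, 10, 21, 79])]
grn top [([325.5, 186.4], [323, 175, 5, 33, 63]), ([35.1, 217.7], [31, 216, 9, 5, 27])]
grn side [([145.5, 128.3], [141, 121, 11, 14, 116]), ([305.3, 272.7], [297, 268, 17, 10, 62])]
```

View pics/t1.png

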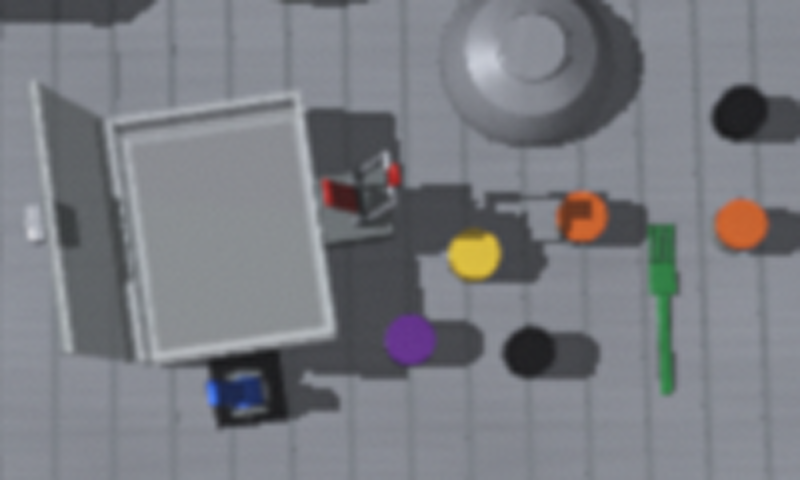

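View pics/s1.png

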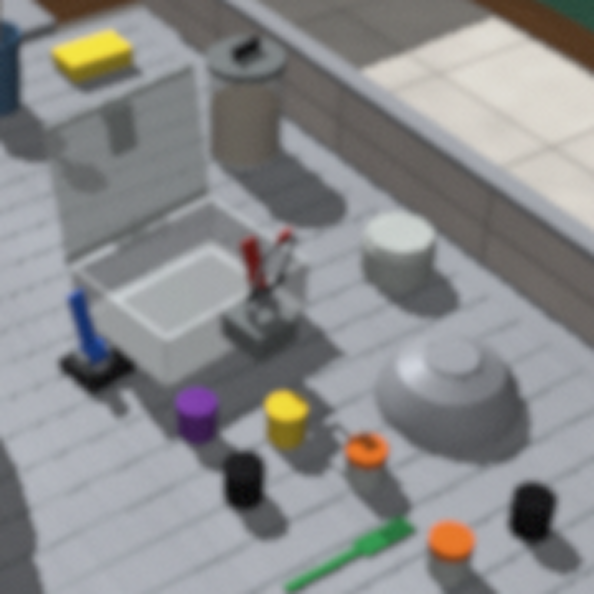

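```bash
cat >> h.py <<'E'
def pred(B,yaw,zd):
    c,s=np.cos(yaw),np.sin(yaw); R=np.array([[c,-s,0],[s,c,0],[0,0,1]]); return lambda p:(np.atleast_2d(p)/1000@R.T)+[B[0],B[1],zd]
E
python3 - <<'E'
from h import *
t=cap("top"); s=cap("side")
A=tri(t,[306.6,164],s,[301.1,246.5]);Bt=tri(t,[345.2,166],s,[326.6,273.9]);print("tins top",A,Bt)
c=np.array([[110,120],[298,94],[333,333],[148,362]])/4+[160,110]
for zd in(0,0.02):
    X=plane(t,c-[0.4,0.4],zd+.075); B=X.mean(0)
    e=(X[0]-X[1])+(X[3]-X[2]); f=(X[3]-X[0])+(X[2]-X[1])
    print(zd,B.round(4),np.linalg.norm(e)/2,np.linalg.norm(f)/2,np.arctan2(e[1],e[0]),np.arctan2(f[1],f[0])-np.pi/2)
    yaw=(np.arctan2(e[1],e[0])+ (np.arctan2(f[1],f[0])-np.pi/2)%(2*np.pi))/2
    P=pred(B,yaw,zd)
    p=P([[0,135,26],[24,135,26+67],[-115,0,88],[-115+28,0,88+69.5],[-80,-100,75],[-80,100,75],[80,100,75]])
    print(yaw,p.round(3).tolist()); print(proj(t,p).round(1).tolist()); print(proj(s,p).round(1).tolist())
E
```

```text
tins top [ 0.59706496 -0.19770457  0.03915016] [ 0.58957077 -0.32649963  0.03589385]
0 [0.5896 0.103  0.075 ] 0.1527890340998517 0.19923999722012756 1.7026971242000875 -4.570318909629497
1.707781760875088 [[0.456, 0.085, 0.026], [0.453, 0.108, 0.093], [0.605, -0.011, 0.088], [0.601, 0.017, 0.158], [0.7, 0.037, 0.075], [0.501, 0.01, 0.075], [0.48, 0.169, 0.075]]
[[222.2, 208.1], [213.3, 208.2], [250.2, 160.3], [241.0, 158.2], [235.0, 132.5], [244.1, 192.9], [195.0, 200.4]]
[[217.4, 217.1], [212.0, 198.7], [269.3, 202.4], [263.9, 182.1], [283.0, 188.7], [239.9, 213.2], [210.6, 191.1]]
0.02 [0.5868 0.1014 0.095 ] 0.15072764453056522 0.19655190344118648 1.7026971242000875 -4.570318909629497
1.707781760875088 [[0.453, 0.083, 0.046], [0.45, 0.107, 0.113], [0.602, -0.013, 0.108], [0.599, 0.015, 0.178], [0.697, 0.036, 0.095], [0.499, 0.008, 0.095], [0.477, 0.167, 0.095]]
[[222.3, 208.7], [213.3, 208.8], [250.6, 160.2], [241.4, 158.1], [235.2, 132.1], [244.5, 193.2], [194.7, 200.8]]
[[216.7, 213.3], [211.2, 194.6], [269.0, 198.3], [263.5, 177.8], [282.8, 184.7], [239.3, 209.1], [209.7, 187.1]]
```

```bash
cat >> h.py <<'E'
BX=np.array([0.590,0.1025]); BY=1.71
def box(p): return pred(BX,BY,0)(p)[0]
def go(*tg,yaw=None):
    "world targets -> normalised tool shifts from the present pose"
    s=arm.read_state(); p=s["ee_pos"]; r=s["orientation"]
    from scipy.spatial.transform import Rotation as Q
    R=Q.from_euler("xyz",r).as_matrix(); print("at",p.round(4),"rpy",r.round(3),"w",round(s["grip_width"],4),"F",s["ft_force"].round(1),"t",round(s["t"],1))
    for g in tg:print((np.asarray(g)).round(4),"->",(R.T@(np.asarray(g)-p)/.15).round(3).tolist())
    if yaw is not None: print("roll",round(-((yaw-r[2]+np.pi)%(2*np.pi)-np.pi)/.5,3))
def gob(*tg,yaw=BY+np.pi/2): go(*[box(g) for g in tg],yaw=yaw)
E
python3 -c "
from h import *
go([.37,.47,.23],[.37,.30,.23],yaw=BY+np.pi/2)"
```

```text
at [0.294  0.6074 0.231 ] rpy [-3.141  0.     2.691] w 0.085 F [-0.1  0.5 -0.1] t 0.3
[0.37 0.47 0.23] -> [-0.855, -0.604, 0.007]
[0.37 0.3  0.23] -> [-1.349, -1.624, 0.008]
roll -1.18
```

Emit:
send_rows(
  deltas=[
    [0,[-0.43,-0.3,0],-0.25],
    [0,[-0.855,-0.6,0],-0.5],
    [0,[-0.855,-0.6,0],-0.75],
    [0,[-0.855,-0.6,0],-1],
    [0,[-0.855,-0.6,0],-1],
    [0,[-0.855,-0.6,0],-1],
    [0,[-0.855,-0.6,0],-1],
    [0,[-0.855,-0.6,0],-1],
  ],
)

```text
t: 0.97
ee_pos: [0.3692, 0.4721, 0.2313]
orientation: [3.141, -0.0, -3.091]
ft_force: [-0.4, -0.5, 0.5]
grip_width: 0.0001
gripper_force: 0.0
```

```bash
python3 -c "
from h import *
go([.37,.33,.23],yaw=BY+np.pi/2)"
```

```text
at [0.3692 0.4721 0.2313] rpy [ 3.141 -0.    -3.091] w 0.0001 F [-0.4 -0.5  0.5] t 1.0
[0.37 0.33 0.23] -> [0.042, -0.946, 0.008]
roll -0.178
```

Emit:
send_rows(
  deltas=[
    [0,[0,-0.28,0],-0.178],
    [0,[0.02,-0.56,0],-0.178],
    [0,[0.04,-0.84,0],-0.178],
    [0,[0.04,-0.946,0],-0.178],
    [0,[0.04,-0.946,0],-0.178],
    [0,[0.04,-0.946,0],-0.178],
  ],
)

```text
t: 1.47
ee_pos: [0.371, 0.3294, 0.2317]
orientation: [3.141, 0.001, -3.003]
ft_force: [2.1, 0.4, 0.4]
grip_width: 0.0002
gripper_force: 0.0
```

```bash
python3 -c "
from h import *
gob([80,190,230],[52,146,230])"
```

```text
at [0.371  0.3294 0.2317] rpy [ 3.141e+00  1.000e-03 -3.003e+00] w 0.0002 F [2.1 0.4 0.4] t 1.5
[0.3907 0.1554 0.23  ] -> [0.029, -1.167, 0.01]
[0.4382 0.1337 0.23  ] -> [-0.264, -1.353, 0.01]
roll -0.002
```

Emit:
send_rows(
  deltas=[
    [0,[0,-0.28,0],0],
    [0,[0,-0.56,0],0],
    [0,[0,-0.84,0],0],
    [0,[-0.1,-1,0],0],
    [0,[-0.1,-1,0],0],
    [0,[-0.1,-1,0],0],
  ],
)

```text
t: 1.97
ee_pos: [0.4078, 0.1833, 0.2316]
orientation: [3.141, 0.001, -3.004]
ft_force: [0.1, 0.3, 0.7]
grip_width: -0.0001
gripper_force: 0.0
```

```bash
python3 -c "
from h import *
gob([52,146,230],[52,146,72],[-25,146,72])
w=cap('wrist'); cv2.imwrite('pics/w1.png',w['pixels']); print(proj(w,[box(q) for q in([0,135,26],[24,135,93],[-80,100,75],[80,100,75])]).round())"
```

```text
at [0.4078 0.1833 0.2316] rpy [ 3.141e+00  1.000e-03 -3.004e+00] w -0.0001 F [0.1 0.3 0.7] t 2.0
[0.4382 0.1337 0.23  ] -> [-0.156, -0.355, 0.011]
[0.4382 0.1337 0.072 ] -> [-0.155, -0.356, 1.064]
[0.4489 0.0575 0.072 ] -> [-0.155, -0.869, 1.063]
roll -0.003
[[162. 197.]
 [168. 219.]
 [ 73. 245.]
 [232. 245.]]
```

View pics/w1.png

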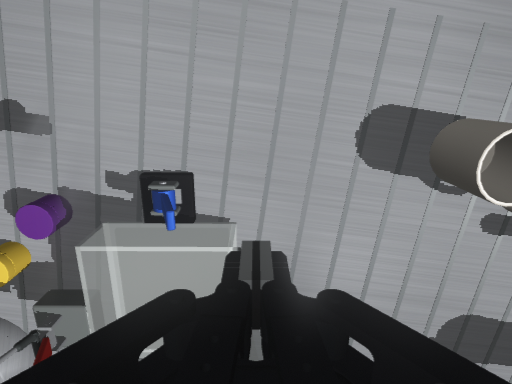

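```bash
sed -i 's/BX=np.array.*; BY/BX=np.array([0.592,0.107]); BY/' h.py; python3 -c "
from h import *
gob([54,145,230],[54,145,85],[54,145,72],[-25,145,72])"
```

```text
at [0.4071 0.1843 0.2315] rpy [ 3.141e+00  1.000e-03 -3.002e+00] w 0.0001 F [0.  0.5 0.7] t 2.0
[0.4409 0.1404 0.23  ] -> [-0.182, -0.322, 0.01]
[0.4409 0.1404 0.085 ] -> [-0.182, -0.323, 0.976]
[0.4409 0.1404 0.072 ] -> [-0.182, -0.323, 1.063]
[0.4519 0.0621 0.072 ] -> [-0.181, -0.849, 1.063]
roll 0.001
```

Emit:
send_rows(
  deltas=[
    [0,[-0.18,-0.32,0],0],
    [0,[-0.18,-0.32,0],0],
    [0,[-0.18,-0.32,0.28],0],
    [0,[-0.18,-0.32,0.56],0],
    [0,[-0.18,-0.32,0.84],0],
    [0,[-0.18,-0.32,1],0],
    [0,[-0.18,-0.32,1],0],
    [0,[-0.18,-0.32,1],0],
  ],
)

```text
t: 2.68
ee_pos: [0.4393, 0.1402, 0.0805]
orientation: [-3.141, -0.003, -3.0]
ft_force: [1.2, 0.1, 1.7]
grip_width: 0.0001
gripper_force: 0.0
```

Emit:
send_rows(
  deltas=[
    [0,[0,0,0.07],0],
    [0,[0,-0.07,0.07],0],
    [0,[0,-0.14,0.07],0],
    [0,[0,-0.21,0.07],0],
    [0,[0,-0.28,0.07],0],
    [0,[0,-0.35,0.07],0],
    [0,[0,-0.42,0.07],0],
    [0,[0,-0.49,0.07],0],
    [0,[0,-0.56,0.07],0],
    [0,[0,-0.56,0.07],0],
    [0,[0,-0.56,0.07],0],
  ],
)

```text
t: 3.6
ee_pos: [0.4517, 0.0542, 0.0707]
orientation: [-3.141, -0.0, -3.005]
ft_force: [0.0, 0.8, 0.0]
grip_width: -0.0001
gripper_force: 0.0
```

```bash
python3 -c "
from h import *
gob([-25,145,230])
print(blobs(cap('top'),*BLUE),blobs(cap('side'),*BLUE))
t=cap('top');s=cap('side');print(proj(t,[box([-69,135,40])]),proj(s,[box([-69,135,40])]))"
```

```text
at [0.4517 0.0542 0.0707] rpy [-3.141 -0.    -3.005] w -0.0001 F [0.  0.8 0. ] t 3.6
[0.4519 0.0621 0.23  ] -> [-0.008, 0.052, -1.062]
roll -0.006
[] [([223.4, 220.2], [215, 214, 17, 13, 110])]
[[241.49492083 203.93446149]] [[230.08057937 223.21795237]]
```

Emit:
send_rows(
  deltas=[
    [0.4,[0,0,-0.28],0],
    [0.6,[0,0,-0.56],0],
    [0.6,[0,0,-0.84],0],
    [0.6,[0,0,-1],0],
    [0.6,[0.0,-0.28,-1],0],
    [0.6,[0,-0.56,-1],0],
    [0.6,[0,-0.84,-1],0],
    [0.6,[0,-1,-1],0],
    [0.6,[0,-1,-1],0],
    [0.6,[0,-1,-1],0],
  ],
)

```text
t: 4.63
ee_pos: [0.4723, -0.0943, 0.2207]
orientation: [-3.142, -0.0, -3.006]
ft_force: [0.4, 1.1, -0.8]
grip_width: 0.0511
gripper_force: 0.0
```

```bash
cat >> h.py <<'E'
def tins():
    t=cap("top"); s=cap("side")
    bt=[b for b in blobs(t,*OR,amin=15)]; bs=[b for b in blobs(s,*OR,amin=15)]
    print("T",[(b[0],b[1][4],plane(t,b[0],.042)[0,:2].round(3).tolist()) for b in bt]); print("S",[(b[0],b[1][4],plane(s,b[0],.042)[0,:2].round(3).tolist()) for b in bs])
E
python3 -c "
from h import *
tins(); go([.596,-.199,.22])"
```

```text
T [([306.5, 163.8], 81, [0.598, -0.197]), ([345.0, 165.7], 118, [0.589, -0.324])]
S [([300.8, 246.5], 91, [0.594, -0.199]), ([326.4, 273.9], 112, [0.586, -0.33])]
at [ 0.4723 -0.092   0.2206] rpy [ 3.141 -0.    -3.002] w 0.0512 F [-0.9 -0.   0.1] t 4.7
[ 0.596 -0.199  0.22 ] -> [-0.717, -0.821, 0.003]
```

Emit:
send_rows(
  deltas=[
    [0.75,[-0.2,-0.2,0],0],
    [0.75,[-0.4,-0.4,0],0],
    [0.75,[-0.55,-0.6,0],0],
    [0.75,[-0.717,-0.82,0],0],
    [0.75,[-0.717,-0.82,0],0],
    [0.75,[-0.717,-0.82,0],0],
  ],
)

```text
t: 5.23
ee_pos: [0.5969, -0.2001, 0.2197]
orientation: [3.142, -0.001, -3.003]
ft_force: [-1.4, 0.2, -0.3]
grip_width: 0.0643
gripper_force: 0.0
```

```bash
python3 -c "
from h import *
go([.596,-.199,.015])
w=cap('wrist'); cv2.imwrite('pics/w2.png',w['pixels']); print(proj(w,[[.596,-.199,.042],[.589,-.326,.042]]).round())
print([(b,plane(w,b[0],.042)[0].round(4)) for b in blobs(w,*OR,amin=50)])"
```

```text
at [ 0.5969 -0.2001  0.2197] rpy [ 3.142e+00 -1.000e-03 -3.003e+00] w 0.0643 F [-1.4  0.2 -0.3] t 5.2
[ 0.596 -0.199  0.015] -> [0.003, 0.008, 1.364]
[[258. 172.]
 [131. 148.]]
[(([131.4, 149.0], [110, 129, 44, 42, 1436]), array([ 0.5899, -0.3252,  0.042 ])), (([258.7, 175.2], [241, 156, 36, 40, 1103]), array([ 0.599 , -0.1976,  0.042 ]))]
```

View pics/w2.png

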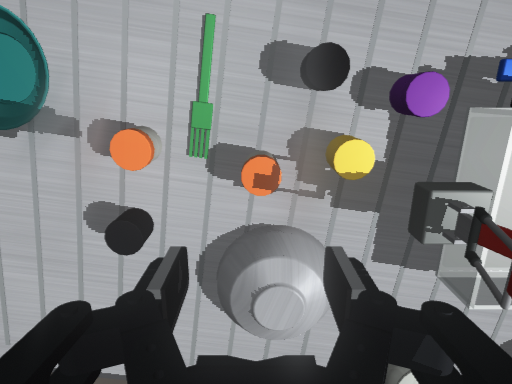

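Emit:
send_rows(
  deltas=[
    [0.75,[-0.007,0.014,0.28],0],
    [0.75,[-0.007,0.014,0.56],0],
    [0.75,[-0.007,0.014,0.84],0],
    [0.75,[-0.007,0.014,1],0],
    [0.75,[-0.007,0.014,1],0],
  ],
)

```text
t: 5.7
ee_pos: [0.592, -0.1938, 0.0654]
orientation: [3.136, -0.01, -3.0]
ft_force: [-1.3, 0.6, 0.6]
grip_width: 0.0637
gripper_force: 0.0
```

Emit:
send_rows(
  deltas=[
    [0.75,[0,0,0.2],0],
    [0.75,[0,0,0.36],0],
    [0.75,[0,0,0.36],0],
    [0.0,[0,0,0.36],0],
    [0.0,[0,0,0.36],0],
    [0.0,[0,0,0.36],0],
    [0.0,[0,0,0.36],0],
    [0.0,[0,0,0.36],0],
  ],
  newtons=40,
)

```text
t: 6.37
ee_pos: [0.5984, -0.1982, 0.0195]
orientation: [-3.141, 0.004, -3.003]
ft_force: [-1.0, 0.4, 8.5]
grip_width: 0.0406
gripper_force: 41.1
```

```bash
python3 -c "
from h import *
gob([0,45,265],[0,45,30])"
```

```text
at [ 0.5984 -0.1982  0.0195] rpy [-3.141  0.004 -3.003] w 0.0406 F [-1.   0.4  8.5] t 6.4
[0.5474 0.1008 0.265 ] -> [0.055, 2.02, -1.638]
[0.5474 0.1008 0.03  ] -> [0.061, 2.021, -0.072]
roll -0.001
```

Emit:
send_rows(
  deltas=[
    [0,[0,0,-0.2],0],
    [0,[0,0,-0.4],0],
    [0,[0,0,-0.6],0],
    [0,[0,0,-0.8],0],
    [0,[0,0,-1],0],
    [0,[0,0,-1],0],
    [0,[0,0,-1],0],
  ],
)

```text
t: 6.95
ee_pos: [0.5981, -0.1988, 0.17]
orientation: [-3.14, 0.005, -3.004]
ft_force: [0.5, -0.6, -0.9]
grip_width: 0.0407
gripper_force: 40.8
```

Emit:
send_rows(
  deltas=[
    [0,[0,0,-0.25],0],
    [0,[0,0,-0.5],0],
    [0,[0,0,-0.65],0],
    [0,[0.02,0.2,-0.65],0],
    [0,[0.02,0.4,-0.65],0],
    [0,[0.02,0.6,-0.65],0],
    [0,[0.02,0.8,-0.65],0],
    [0,[0.02,1,-0.65],0],
    [0,[0.02,1,-0.65],0],
    [0,[0.02,1,-0.65],0],
  ],
)

```text
t: 7.78
ee_pos: [0.5722, -0.0476, 0.2633]
orientation: [3.141, -0.002, -2.999]
ft_force: [0.5, -0.6, -0.4]
grip_width: 0.0406
gripper_force: 40.9
```

```bash
python3 -c "
from h import *
gob([0,45,265],[0,45,30])
tins()"
```

```text
at [ 0.5722 -0.0476  0.2633] rpy [ 3.141e+00 -2.000e-03 -2.999e+00] w 0.0406 F [ 0.5 -0.6 -0.4] t 7.8
[0.5474 0.1008 0.265 ] -> [0.023, 1.002, -0.01]
[0.5474 0.1008 0.03  ] -> [0.02, 1.001, 1.556]
roll 0.007
T [([345.1, 165.3], 109, [0.59, -0.325])]
S [([267.9, 162.4], 55, [0.779, 0.242]), ([326.5, 273.8], 109, [0.586, -0.33])]
```

Emit:
send_rows(
  deltas=[
    [0,[0,0.2,0],0],
    [0,[0,0.4,0],0],
    [0,[0.01,0.6,0],0],
    [0,[0.02,0.8,0],0],
    [0,[0.02,1,0],0],
    [0,[0.02,1,0],0],
    [0,[0.02,1,0.25],0],
    [0,[0.02,1,0.5],0],
    [0,[0.02,1,0.75],0],
    [0,[0.02,1,1],0],
    [0,[0.02,1,1],0],
    [0,[0.02,1,1],0],
  ],
)

```text
t: 8.88
ee_pos: [0.5483, 0.0961, 0.113]
orientation: [-3.14, -0.005, -3.006]
ft_force: [0.3, 0.1, -0.3]
grip_width: 0.0411
gripper_force: 40.9
```

Emit:
send_rows(
  deltas=[
    [0,[0,0,0.2],0],
    [0,[0,0,0.4],0],
    [0,[0,0,0.56],0],
    [0,[0,0,0.56],0],
    [0,[0,0,0.56],0],
    [0.75,[0,0,0.56],0],
    [0.75,[0,0,0.56],0],
    [0.75,[0,0,0.56],0],
    [0.75,[0,0,0.56],0],
    [0.75,[0,0,0.3],0],
    [0.75,[0,0,0],0],
    [0.75,[0,0,-0.25],0],
    [0.75,[0,0,-0.5],0],
    [0.75,[0,0,-0.7],0],
    [0.75,[0,0,-0.7],0],
    [0.75,[0,0,-0.7],0],
  ],
)

```text
t: 10.22
ee_pos: [0.5505, 0.0984, 0.2217]
orientation: [3.14, 0.005, -3.003]
ft_force: [-1.1, 0.3, -1.0]
grip_width: 0.0638
gripper_force: 0.0
```

```bash
python3 -c "
from h import *
gob([0,45,265])
tins(); t=cap('top'); print(plane(t,blobs(t,*OR,amin=15)[0][0],.055)) "
```

```text
at [0.5505 0.0984 0.2217] rpy [ 3.14   0.005 -3.003] w 0.0638 F [-1.1  0.3 -1. ] t 10.2
[0.5474 0.1008 0.265 ] -> [0.017, 0.018, -0.288]
roll -0.002
T [([345.0, 165.8], 119, [0.589, -0.324])]
S [([238.8, 200.0], 51, [0.557, 0.106]), ([326.3, 274.0], 114, [0.585, -0.33])]
[[ 0.58702957 -0.32160328  0.055     ]]
```

Emit:
send_rows(
  deltas=[
    [0.75,[0,0,-0.3],0],
    [0.75,[0,-0.25,-0.3],0],
    [0.75,[0,-0.5,-0.3],0],
    [0.75,[0,-0.75,-0.3],0],
    [0.75,[0,-1,-0.3],0],
    [0.75,[0,-1,-0.3],0],
  ],
)

```text
t: 10.87
ee_pos: [0.5691, -0.0601, 0.263]
orientation: [-3.137, -0.003, -3.015]
ft_force: [-0.5, -0.3, 0.9]
grip_width: 0.0638
gripper_force: 0.0
```

Emit:
send_rows(
  deltas=[
    [0.75,[-0.1,-0.25,0],0],
    [0.75,[-0.2,-0.5,0],0],
    [0.75,[-0.3,-0.75,0],0],
    [0.75,[-0.3,-1,0],0],
    [0.75,[-0.3,-1,0],0],
  ],
)

```text
t: 11.28
ee_pos: [0.6337, -0.2025, 0.2621]
orientation: [-3.136, -0.004, -3.014]
ft_force: [-1.1, -1.2, 0.5]
grip_width: 0.064
gripper_force: 0.0
```

```bash
python3 -c "
from h import *
go([.589,-.326,.22])
w=cap('wrist');print([(b,plane(w,b[0],.042)[0].round(4)) for b in blobs(w,*OR,amin=50)])"
```

```text
at [ 0.6337 -0.2025  0.2621] rpy [-3.136 -0.004 -3.014] w 0.064 F [-1.1 -1.2  0.5] t 11.3
[ 0.589 -0.326  0.22 ] -> [0.399, -0.777, 0.286]
[(([149.6, 111.7], [130, 93, 40, 39, 1210]), array([ 0.5908, -0.3255,  0.042 ]))]
```

Emit:
send_rows(
  deltas=[
    [0.75,[0.13,-0.26,0],0],
    [0.75,[0.26,-0.52,0],0],
    [0.75,[0.395,-0.778,0.2],0],
    [0.75,[0.395,-0.778,0.45],0],
    [0.75,[0.395,-0.778,0.7],0],
    [0.75,[0.395,-0.778,1],0],
    [0.75,[0.395,-0.778,1],0],
    [0.75,[0.395,-0.778,1],0],
    [0.75,[0.395,-0.778,1],0],
  ],
)

```text
t: 12.08
ee_pos: [0.5936, -0.316, 0.1154]
orientation: [-3.141, 0.001, -3.002]
ft_force: [-0.4, -0.7, 0.4]
grip_width: 0.0643
gripper_force: 0.0
```

```bash
python3 -c "
from h import *
tins();go([.590,-.326,.018])"
```

```text
T []
S [([238.9, 200.1], 53, [0.557, 0.105]), ([326.4, 274.0], 111, [0.585, -0.331])]
at [ 0.5946 -0.317   0.1173] rpy [-3.139  0.004 -3.003] w 0.0643 F [-0.4  0.9  1. ] t 12.2
[ 0.59  -0.326  0.018] -> [0.042, -0.054, 0.662]
```

Emit:
send_rows(
  deltas=[
    [0.75,[0.04,-0.055,0.1],0],
    [0.75,[0.04,-0.055,0.35],0],
    [0.75,[0.04,-0.055,0.65],0],
    [0.75,[0.04,-0.055,0.65],0],
    [0.75,[0.04,-0.055,0.65],0],
    [0,[0.04,-0.055,0.65],0],
    [0,[0.04,-0.055,0.65],0],
    [0,[0.04,-0.055,0.65],0],
    [0,[0.04,-0.055,0.65],0],
    [0,[0.04,-0.055,0.65],0],
  ],
)

```text
t: 13.02
ee_pos: [0.5903, -0.3269, 0.0206]
orientation: [-3.138, 0.005, -3.003]
ft_force: [-1.2, -0.0, 7.3]
grip_width: 0.0408
gripper_force: 41.0
```

Emit:
send_rows(
  deltas=[
    [0,[0,0,-0.2],0],
    [0,[0,0,-0.4],0],
    [0,[0,0,-0.6],0],
    [0,[0,0,-0.8],0],
    [0,[0,0,-1],0],
    [0,[0,0,-1],0],
    [0,[0,0,-1],0],
  ],
)

```text
t: 13.6
ee_pos: [0.5895, -0.3265, 0.1709]
orientation: [-3.138, 0.006, -3.004]
ft_force: [0.2, 0.4, -1.3]
grip_width: 0.0409
gripper_force: 40.8
```

```bash
python3 -c "
from h import *
gob([0,-45,265]); tins()"
```

```text
at [ 0.5895 -0.3265  0.1709] rpy [-3.138  0.006 -3.004] w 0.0409 F [ 0.2  0.4 -1.3] t 13.6
[0.6366 0.1132 0.265 ] -> [-0.718, 2.859, -0.633]
roll -0.002
T []
S [([238.9, 200.1], 53, [0.557, 0.105]), ([329.9, 236.9], 107, [0.699, -0.217])]
```

Emit:
send_rows(
  deltas=[
    [0,[0,0,-0.25],0],
    [0,[0,0,-0.5],0],
    [0,[0,0.1,-0.65],0],
    [0,[-0.1,0.3,-0.65],0],
    [0,[-0.2,0.5,-0.65],0],
    [0,[-0.3,0.7,-0.65],0],
    [0,[-0.4,0.9,-0.65],0],
    [0,[-0.4,1,-0.65],0],
    [0,[-0.4,1,-0.65],0],
  ],
)

```text
t: 14.45
ee_pos: [0.6269, -0.1623, 0.2624]
orientation: [3.138, -0.002, -2.996]
ft_force: [0.2, 0.6, -0.9]
grip_width: 0.0404
gripper_force: 40.8
```

Emit:
send_rows(
  deltas=[
    [0,[-0.1,0.2,0],0],
    [0,[-0.2,0.4,0],0],
    [0,[-0.3,0.6,0],0],
    [0,[-0.3,0.8,0],0],
    [0,[-0.3,1,0],0],
    [0,[-0.3,1,0],0],
    [0,[-0.3,1,0],0],
  ],
)

```text
t: 15.03
ee_pos: [0.6498, -0.0122, 0.263]
orientation: [3.141, -0.002, -3.0]
ft_force: [0.0, 0.4, -0.5]
grip_width: 0.0412
gripper_force: 28.9
```

```bash
python3 -c "
from h import *
gob([0,-45,265]); tins()"
```

```text
at [ 0.6498 -0.0122  0.263 ] rpy [ 3.141e+00 -2.000e-03 -3.000e+00] w 0.0412 F [ 0.   0.4 -0.5] t 15.0
[0.6366 0.1132 0.265 ] -> [-0.031, 0.84, -0.013]
roll 0.005
T []
S [([281.4, 150.2], 48, [0.877, 0.284]), ([238.8, 200.0], 51, [0.557, 0.106])]
```

Emit:
send_rows(
  deltas=[
    [0,[0,0.0,0],0],
    [0,[-0.01,0.25,0],0],
    [0,[-0.02,0.5,0],0],
    [0,[-0.03,0.84,0],0],
    [0,[-0.03,0.84,0],0],
    [0,[-0.03,0.84,0],0],
    [0,[-0.03,0.84,0],0],
  ],
  newtons=60,
)

```text
t: 15.72
ee_pos: [0.6377, 0.1107, 0.2641]
orientation: [-3.141, -0.0, -3.003]
ft_force: [-0.0, -1.4, -0.6]
grip_width: 0.0402
gripper_force: 62.3
```

```bash
python3 -c "
from h import *
gob([0,-45,32]); tins(); s=cap('side'); p=box([0,-45,265]); print(proj(s,[p,p+[0,0,.03],p+[0,0,-.02]]))"
```

```text
at [0.6377 0.1107 0.2641] rpy [-3.141 -0.    -3.003] w 0.0402 F [-0.  -1.4 -0.6] t 15.7
[0.6366 0.1132 0.032 ] -> [0.005, 0.019, 1.547]
roll -0.002
T []
S [([255.9, 134.8], 36, [0.859, 0.445]), ([238.7, 199.9], 49, [0.557, 0.107])]
[[256.40782977 138.41298525]
 [256.42863742 130.5548673 ]
 [256.39424132 143.54473158]]
```

Emit:
send_rows(
  deltas=[
    [0,[0,0.02,0.25],0],
    [0,[0,0.02,0.5],0],
    [0,[0,0.02,0.75],0],
    [0,[0,0.02,1],0],
    [0,[0,0.02,1],0],
    [0,[0,0.02,1],0],
  ],
)

```text
t: 16.37
ee_pos: [0.6362, 0.1124, 0.1131]
orientation: [-3.14, -0.004, -3.006]
ft_force: [0.7, -0.0, -0.7]
grip_width: 0.0398
gripper_force: 62.5
```

Emit:
send_rows(
  deltas=[
    [0,[0,0,0.15],0],
    [0,[0,0,0.3],0],
    [0,[0,0,0.4],0],
    [0,[0,0,0.45],0],
    [0,[0,0,0.5],0],
    [0,[0,0,0.5],0],
  ],
)

```text
t: 16.87
ee_pos: [0.6381, 0.1142, 0.0401]
orientation: [3.142, 0.001, -3.004]
ft_force: [0.1, 0.5, -0.9]
grip_width: 0.0401
gripper_force: 62.5
```

No contact yet; lower slightly, release and rise.

Emit:
send_rows(
  deltas=[
    [0,[0,0,0.03],0],
    [0,[0,0,0.05],0],
    [0,[0,0,0.05],0],
    [0.75,[0,0,0.05],0],
    [0.75,[0,0,0.05],0],
    [0.75,[0,0,0.05],0],
    [0.75,[0,0,0.05],0],
    [0.75,[0,0,-0.2],0],
    [0.75,[0,0,-0.45],0],
    [0.75,[0,0,-0.7],0],
    [0.75,[0,0,-0.95],0],
    [0.75,[0,0,-1],0],
    [0.75,[0,0,-1],0],
  ],
)

```text
t: 17.95
ee_pos: [0.6394, 0.1147, 0.1932]
orientation: [3.141, 0.007, -3.004]
ft_force: [-0.3, 0.2, -0.7]
grip_width: 0.064
gripper_force: 0.0
```

Emit:
send_rows(
  deltas=[
    [0.0,[0.25,0,-0.2],0],
    [0.0,[0.5,0,-0.4],0],
    [0.0,[0.75,0,-0.55],0],
    [0.0,[1,0,-0.55],0],
    [0.0,[1,0,-0.55],0],
    [0.0,[1,0,-0.55],0],
  ],
)

```text
t: 18.45
ee_pos: [0.4857, 0.0933, 0.271]
orientation: [3.141, -0.002, -3.003]
ft_force: [-0.5, 0.2, -0.3]
grip_width: 0.0004
gripper_force: 0.0
```

```bash
python3 -c "
from h import *
tins(); t=cap('top'); s=cap('side'); print([plane(t,b[0],.055)[0].round(3) for b in blobs(t,*OR)],box([0,45,0]),box([0,-45,0]))
a=cv2.resize(t['pixels'][110:260,150:350],None,fx=2,fy=2,interpolation=2);b=cv2.resize(s['pixels'][110:260,180:380],None,fx=2,fy=2,interpolation=2)
cv2.imwrite('pics/c3.png',np.hstack([a,b])); gob([0,0,270])"
```

```text
T []
S [([256.4, 189.2], 43, [0.644, 0.123]), ([238.7, 199.8], 47, [0.557, 0.107])]
[] [0.54743529 0.10075605 0.        ] [0.63656471 0.11324395 0.        ]
at [0.4893 0.094  0.2708] rpy [-3.141e+00 -1.000e-03 -3.003e+00] w -0.0002 F [ 0.3 -0.7 -0.1] t 18.6
[0.592 0.107 0.27 ] -> [-0.69, -0.008, 0.004]
roll -0.002
```

View pics/c3.png

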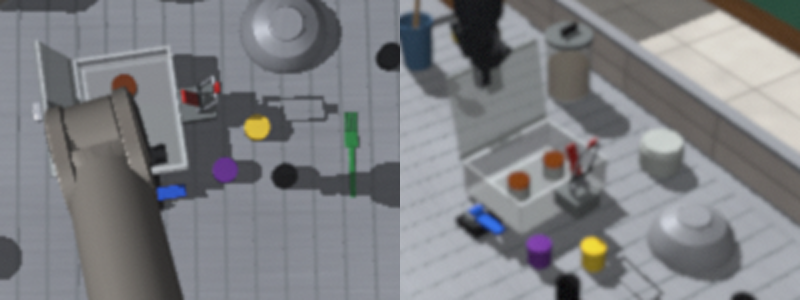

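```bash
python3 -c "
from h import *
gob([70,50,270],[150,50,270],[150,50,160])"
```

```text
at [0.4893 0.094  0.2708] rpy [-3.141e+00 -1.000e-03 -3.003e+00] w -0.0002 F [ 0.3 -0.7 -0.1] t 18.6
[0.5328 0.1694 0.27  ] -> [-0.356, 0.458, 0.005]
[0.5217 0.2486 0.27  ] -> [-0.356, 0.991, 0.004]
[0.5217 0.2486 0.16  ] -> [-0.357, 0.992, 0.738]
roll -0.002
```

Emit:
send_rows(
  deltas=[
    [0,[-0.1,0.2,0],0],
    [0,[-0.2,0.4,0],0],
    [0,[-0.357,0.6,0],0],
    [0,[-0.357,0.8,0],0],
    [0,[-0.357,1,0],0],
    [0,[-0.357,1,0],0],
    [0,[-0.357,1,0],0],
  ],
)

```text
t: 19.23
ee_pos: [0.521, 0.2521, 0.2701]
orientation: [-3.141, -0.002, -2.999]
ft_force: [0.5, -0.8, -0.0]
grip_width: 0.0
gripper_force: 0.0
```

Emit:
send_rows(
  deltas=[
    [0,[0,0.12,0],0],
    [0,[0,0.12,0.2],0],
    [0,[0,0.12,0.4],0],
    [0,[0,0.12,0.64],0],
    [0,[0,0.12,0.64],0],
    [0,[0,0.12,0.64],0],
    [0,[0,0.0,0.64],0],
    [0,[0,-0.1,0.64],0],
    [0,[0,-0.2,0.64],0],
    [0,[0,-0.3,0.66],0],
    [0,[0,-0.4,0.7],0],
    [0,[0,-0.5,0.75],0],
    [0,[0,-0.6,0.8],0],
    [0,[0,-0.7,0.8],0],
    [0,[0,-0.7,0.8],0],
    [0,[0,-0.7,0.8],0],
  ],
)

```text
t: 20.57
ee_pos: [0.5372, 0.1451, 0.1539]
orientation: [3.141, 0.003, -3.006]
ft_force: [1.1, 0.0, 0.3]
grip_width: -0.0
gripper_force: 0.0
```

```bash
python3 -c "
from h import *
gob([150,50,270]); s=cap('side');t=cap('top')
a=cv2.resize(t['pixels'][110:260,150:350],None,fx=2,fy=2,interpolation=2);b=cv2.resize(s['pixels'][110:260,180:380],None,fx=2,fy=2,interpolation=2)
cv2.imwrite('pics/c4.png',np.hstack([a,b]))"
```

```text
at [0.5372 0.1451 0.1539] rpy [ 3.141e+00  3.000e-03 -3.006e+00] w -0.0 F [1.1 0.  0.3] t 20.6
[0.5217 0.2486 0.27  ] -> [0.007, 0.698, -0.774]
roll -0.007
```

View pics/c4.png

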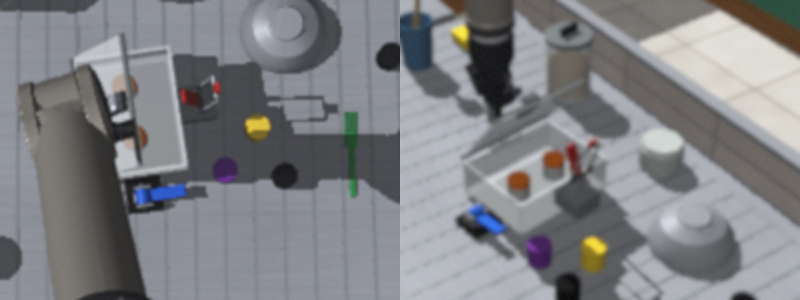

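Emit:
send_rows(
  deltas=[
    [0,[0,-0.1,0],0],
    [0,[0,-0.2,0],0],
    [0,[0,-0.3,0],0],
    [0,[0,-0.3,0],0],
    [0,[0,-0.3,0],0],
    [0,[0,-0.3,0],0],
    [0,[0,-0.3,0],0],
    [0,[0,-0.3,0],0],
    [0,[0,-0.3,0],0],
    [0,[0,-0.3,0],0],
    [0,[0,-0.3,0],0],
    [0,[0,-0.3,0],0],
    [0,[0,-0.3,0],0],
    [0,[0,-0.3,0],0],
    [0,[0,-0.3,0],0],
    [0,[0,-0.3,0],0],
  ],
)

```text
t: 22.0
ee_pos: [0.5417, 0.1011, 0.1518]
orientation: [3.142, -0.0, -3.003]
ft_force: [0.1, 0.3, -0.5]
grip_width: 0.0003
gripper_force: 0.0
```

```bash
python3 -c "
from h import *
gob([-20,60,100],[-20,60,85])"
```

```text
at [0.5417 0.1011 0.1518] rpy [ 3.142 -0.    -3.003] w 0.0003 F [ 0.1  0.3 -0.5] t 22.0
[0.5354 0.0789 0.1   ] -> [0.062, -0.141, 0.345]
[0.5354 0.0789 0.085 ] -> [0.062, -0.141, 0.445]
roll -0.002
```

Emit:
send_rows(
  deltas=[
    [0,[0.06,-0.1,0],0],
    [0,[0.06,-0.14,0.1],0],
    [0,[0.06,-0.14,0.2],0],
    [0,[0.06,-0.14,0.3],0],
    [0,[0.06,-0.14,0.38],0],
    [0,[0.06,-0.14,0.42],0],
    [0,[0.06,-0.14,0.45],0],
    [0,[0.06,-0.14,0.45],0],
    [0,[0.06,-0.14,0.45],0],
    [0,[0.06,-0.14,0.45],0],
  ],
)

```text
t: 22.83
ee_pos: [0.5361, 0.0791, 0.085]
orientation: [3.141, 0.001, -3.003]
ft_force: [-0.7, -0.2, 0.1]
grip_width: -0.0001
gripper_force: 0.0
```

```bash
python3 -c "
from h import *
gob([0,100,250]); s=cap('side');t=cap('top')
a=cv2.resize(t['pixels'][120:220,170:290],None,fx=3.3,fy=3.3,interpolation=2);b=cv2.resize(s['pixels'][150:250,200:320],None,fx=3.3,fy=3.3,interpolation=2)
cv2.imwrite('pics/c5.png',np.hstack([a,b]))
for c in(t,s):print(blobs(c,*RED,amin=3))"
```

```text
at [0.5361 0.0791 0.085 ] rpy [ 3.141e+00  1.000e-03 -3.003e+00] w -0.0001 F [-0.7 -0.2  0.1] t 22.8
[0.493  0.0931 0.25  ] -> [0.271, 0.132, -1.1]
roll -0.002
[([258.0, 153.5], [257, 151, 3, 5, 11]), ([241.7, 157.9], [241, 155, 3, 6, 13])]
[([265.9, 187.3], [265, 184, 3, 8, 17])]
```

View pics/c5.png

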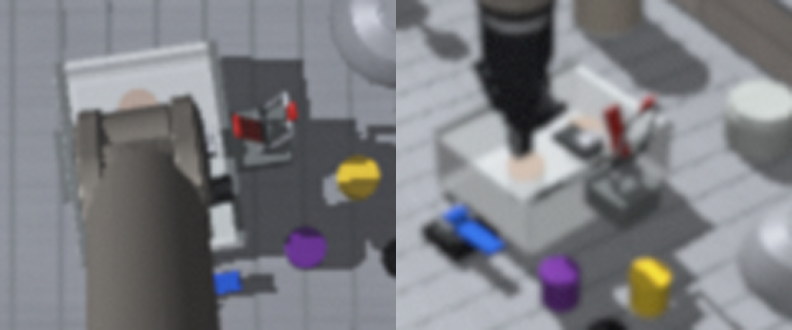

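Emit:
send_rows(
  deltas=[
    [0,[0,0,0.01],0],
    [0,[0,0,0.02],0],
    [0,[0,0,0.03],0],
    [0,[0,0,0.04],0],
    [0,[0,0,0.04],0],
    [0,[0,0,0.04],0],
  ],
)

```text
t: 23.43
ee_pos: [0.5359, 0.0792, 0.0804]
orientation: [3.141, 0.0, -3.004]
ft_force: [-6.9, -1.3, 22.8]
grip_width: 0.0003
gripper_force: 11.6
```

Emit:
send_rows(
  deltas=[
    [0,[0,0,-0.25],0],
    [0,[0,0,-0.5],0],
    [0,[0,0,-0.75],0],
    [0,[0,0,-1],0],
    [0,[0,0,-1],0],
    [0,[0,0,-1],0],
  ],
)

```text
t: 23.93
ee_pos: [0.5371, 0.0794, 0.2305]
orientation: [3.141, 0.005, -3.003]
ft_force: [-0.5, 0.8, -0.6]
grip_width: 0.0004
gripper_force: 0.0
```

```bash
python3 -c "
from h import *
gob([-100,60,270],[-180,0,270],[-180,0,168])
w=cap('wrist'); cv2.imwrite('pics/w6.png',w['pixels']); q=[[-134.8,0,182],[-139,0,198],[-87,0,158],[-52.5,0,92.5],[-80,100,75],[-80,-100,75]]; print(proj(w,[box(i) for i in q]).round())"
```

```text
at [0.5371 0.0794 0.2305] rpy [ 3.141  0.005 -3.003] w 0.0004 F [-0.5  0.8 -0.6] t 23.9
[ 5.465e-01 -4.000e-04  2.700e-01] -> [0.01, -0.535, -0.264]
[ 0.617  -0.0713  0.27  ] -> [-0.391, -1.068, -0.262]
[ 0.617  -0.0713  0.168 ] -> [-0.387, -1.069, 0.418]
roll -0.002
[[ 88. 300.]
 [ 69. 316.]
 [167. 281.]
 [222. 242.]
 [189. 132.]
 [201. 319.]]
```

View pics/w6.png

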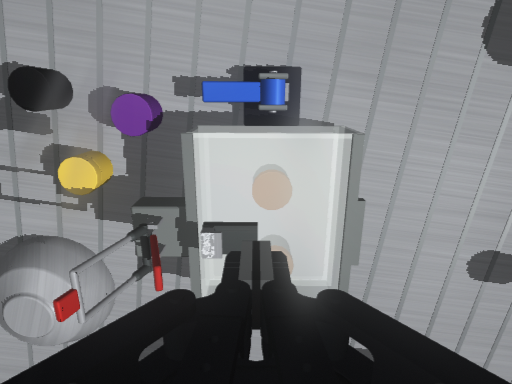

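```bash
sed -i 's/BX=np.array.*; BY/BX=np.array([0.5923,0.105]); BY/' h.py; python3 -c "
from h import *
gob([-100,60,270],[-178,0,270],[-178,0,168])"
```

```text
at [0.5357 0.0792 0.2286] rpy [ 3.141e+00  1.000e-03 -3.003e+00] w -0.0005 F [-1.3  0.9  0.6] t 24.0
[ 0.5468 -0.0024  0.27  ] -> [0.002, -0.548, -0.276]
[ 0.617  -0.0713  0.27  ] -> [-0.399, -1.068, -0.276]
[ 0.617  -0.0713  0.168 ] -> [-0.398, -1.068, 0.404]
roll -0.002
```

Emit:
send_rows(
  deltas=[
    [0,[0,0,-0.26],0],
    [0,[-0.1,-0.2,-0.26],0],
    [0,[-0.2,-0.4,-0.26],0],
    [0,[-0.3,-0.6,-0.26],0],
    [0,[-0.39,-0.8,-0.26],0],
    [0,[-0.39,-1,-0.26],0],
    [0,[-0.39,-1,-0.26],0],
    [0,[-0.39,-1,-0.26],0],
  ],
)

```text
t: 24.65
ee_pos: [0.6132, -0.064, 0.2648]
orientation: [-3.141, -0.004, -3.008]
ft_force: [-1.0, 0.6, -0.6]
grip_width: -0.0004
gripper_force: 0.0
```

```bash
python3 -c "
from h import *
gob([-180,0,268],[-180,0,168],[-92,0,168],[-92,0,260])"
```

```text
at [ 0.6132 -0.064   0.2648] rpy [-3.141 -0.004 -3.008] w -0.0004 F [-1.   0.6 -0.6] t 24.6
[ 0.6173 -0.0733  0.268 ] -> [-0.019, -0.065, -0.021]
[ 0.6173 -0.0733  0.168 ] -> [-0.022, -0.065, 0.646]
[0.6051 0.0139 0.168 ] -> [-0.018, 0.522, 0.645]
[0.6051 0.0139 0.26  ] -> [-0.016, 0.522, 0.032]
roll -0.011
```

Emit:
send_rows(
  deltas=[
    [0,[-0.02,-0.065,0],0],
    [0,[-0.02,-0.065,0.2],0],
    [0,[-0.02,-0.065,0.4],0],
    [0,[-0.02,-0.065,0.64],0],
    [0,[-0.02,-0.065,0.64],0],
    [0,[-0.02,-0.065,0.64],0],
    [0,[-0.02,0.0,0.64],0],
    [0,[-0.02,0.06,0.64],0],
    [0,[-0.02,0.12,0.64],0],
    [0,[-0.02,0.18,0.64],0],
    [0,[-0.02,0.24,0.64],0],
    [0,[-0.02,0.3,0.64],0],
    [0,[-0.02,0.36,0.64],0],
    [0,[-0.02,0.42,0.64],0],
    [0,[-0.02,0.48,0.64],0],
    [0,[-0.02,0.52,0.64],0],
    [0,[-0.02,0.52,0.64],0],
    [0,[-0.02,0.52,0.64],0],
    [0,[-0.02,0.52,0.64],0],
  ],
)

```text
t: 26.23
ee_pos: [0.6065, 0.0156, 0.1713]
orientation: [-3.141, -0.0, -3.004]
ft_force: [-0.1, -0.0, 0.4]
grip_width: 0.0001
gripper_force: 0.0
```

Emit:
send_rows(
  deltas=[
    [0,[0,0,-0.2],0],
    [0,[0,0,-0.4],0],
    [0,[0,0,-0.6],0],
    [0,[0.2,0,-0.6],0],
    [0,[0.4,0,-0.6],0],
    [0,[0.4,0,-0.6],0],
    [0,[0.4,0,-0.6],0],
    [0,[0.4,0,-0.6],0],
  ],
)

```text
t: 26.9
ee_pos: [0.5476, 0.0076, 0.2616]
orientation: [3.142, 0.001, -3.004]
ft_force: [1.0, 1.2, 0.5]
grip_width: -0.0
gripper_force: 0.0
```

```bash
python3 -c "
from h import *
gob([-60,0,260])
w=cap('wrist');s=cap('side'); a=cv2.resize(w['pixels'],(400,300));b=cv2.resize(s['pixels'][150:240,210:330],(400,300),interpolation=2)
cv2.imwrite('pics/c7.png',np.hstack([a,b])); q=[[-40,0,92],[-52.5,0,92.5],[-87,0,158],[-80,100,75]]; print(proj(w,[box(i) for i in q])*.78)"
```

```text
at [0.5476 0.0076 0.2616] rpy [ 3.142e+00  1.000e-03 -3.004e+00] w -0.0 F [1.  1.2 0.5] t 26.9
[0.6006 0.0456 0.26  ] -> [-0.385, 0.202, 0.011]
roll -0.004
[[238.18421135 178.36302212]
 [228.78894224 178.53653495]
 [203.42572004 202.82057589]
 [208.13392057 100.45782601]]
```

View pics/c7.png

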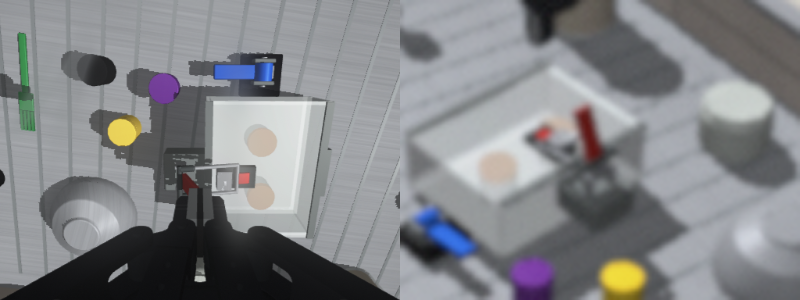

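Emit:
send_rows(
  deltas=[
    [0,[-0.1,0.2,0],0],
    [0,[-0.2,0.2,0],0],
    [0,[-0.385,0.2,0],0],
    [0,[-0.385,0.2,0.2],0],
    [0,[-0.385,0.2,0.4],0],
    [0,[-0.385,0.2,0.6],0],
    [0,[-0.385,0.2,0.8],0],
    [0,[-0.385,0.2,0.8],0],
    [0,[-0.385,0.2,0.8],0],
  ],
)

```text
t: 27.75
ee_pos: [0.5996, 0.0455, 0.1399]
orientation: [-3.141, -0.004, -3.003]
ft_force: [0.1, -0.3, 0.1]
grip_width: -0.0002
gripper_force: 0.0
```

```bash
python3 -c "
from h import *
gob(*[[x,0,z] for x,z in [(-75,141),(-97.5,145),(-118,143),(-137,134),(-151,119),(-158,105),(-160,93)]])"
```

```text
at [0.5996 0.0455 0.1399] rpy [-3.141 -0.004 -3.003] w -0.0002 F [ 0.1 -0.3  0.1] t 27.8
[0.6027 0.0307 0.141 ] -> [-0.007, -0.1, -0.007]
[0.6058 0.0084 0.145 ] -> [-0.007, -0.25, -0.034]
[ 0.6087 -0.0119  0.143 ] -> [-0.007, -0.387, -0.02]
[ 0.6113 -0.0307  0.134 ] -> [-0.007, -0.514, 0.04]
[ 0.6133 -0.0445  0.119 ] -> [-0.008, -0.607, 0.14]
[ 0.6142 -0.0515  0.105 ] -> [-0.008, -0.654, 0.233]
[ 0.6145 -0.0535  0.093 ] -> [-0.008, -0.667, 0.313]
roll -0.002
```

Emit:
send_rows(
  deltas=[
    [0,[0,-0.1,0],0],
    [0,[0,-0.17,-0.02],0],
    [0,[0,-0.25,-0.03],0],
    [0,[0,-0.32,-0.03],0],
    [0,[0,-0.387,-0.02],0],
    [0,[0,-0.45,0.01],0],
    [0,[0,-0.514,0.04],0],
    [0,[0,-0.56,0.09],0],
    [0,[0,-0.607,0.14],0],
    [0,[0,-0.63,0.19],0],
    [0,[0,-0.654,0.23],0],
    [0,[0,-0.66,0.28],0],
    [0,[0,-0.665,0.31],0],
    [0,[0,-0.665,0.32],0],
    [0,[0,-0.665,0.32],0],
    [0,[0,-0.665,0.32],0],
  ],
)

```text
t: 29.08
ee_pos: [0.6132, -0.0531, 0.0942]
orientation: [3.141, -0.001, -3.003]
ft_force: [-5.6, 0.7, 13.2]
grip_width: -0.0001
gripper_force: 6.8
```

```bash
python3 -c "
from h import *
gob([-160,0,93])"
```

```text
at [ 0.6132 -0.0531  0.0942] rpy [ 3.141e+00 -1.000e-03 -3.003e+00] w -0.0001 F [-5.6  0.7 13.2] t 29.1
[ 0.6145 -0.0535  0.093 ] -> [-0.008, -0.004, 0.008]
roll -0.002
```

Pressing 13 N against the stop; retreat and look.

Emit:
send_rows(
  deltas=[
    [0,[0,0,-0.2],0],
    [0,[0,0,-0.45],0],
    [0,[0,0,-0.7],0],
    [0,[0,0,-0.95],0],
    [0,[0.3,0,-1],0],
    [0,[0.6,0,-1],0],
    [0,[0.9,0,-1],0],
    [0,[0.9,0,-1],0],
    [0,[0.9,0,-1],0],
    [0,[0.9,0,-1],0],
  ],
)

```text
t: 29.92
ee_pos: [0.4803, -0.0713, 0.2435]
orientation: [3.141, 0.001, -3.003]
ft_force: [1.3, 0.4, -0.2]
grip_width: -0.0
gripper_force: 0.0
```

```bash
python3 -c "
from h import *
w=cap('wrist');s=cap('side');t=cap('top'); a=cv2.resize(t['pixels'][120:220,170:290],(400,333),interpolation=2);b=cv2.resize(s['pixels'][150:250,200:320],(400,333),interpolation=2)
cv2.imwrite('pics/c8.png',np.hstack([a,b]));q=[box(i) for i in([-189.8,0,93],[-52.5,0,92.5],[0,45,55],[0,-45,55])]
print(proj(t,q),proj(s,q));print(blobs(t,*RED,amin=3),blobs(s,*RED,amin=3)); tins(); go()"
```

```text
[[272.53609863 155.54979659]
 [230.24433517 162.1162657 ]
 [217.01941971 179.68771965]
 [213.03000871 152.87850783]] [[285.41120955 211.37147377]
 [257.20049122 192.24206889]
 [237.64208376 199.07641259]
 [256.65361829 188.66625433]]
[([262.8, 157.8], [254, 155, 19, 8, 108]), ([226.6, 163.1], [226, 161, 3, 5, 11])] [([278.1, 207.8], [272, 203, 14, 10, 74])]
T []
S []
at [ 0.4812 -0.0714  0.2431] rpy [-3.141 -0.    -3.003] w 0.0 F [ 0.5 -0.5 -0.7] t 30.2
```

View pics/c8.png

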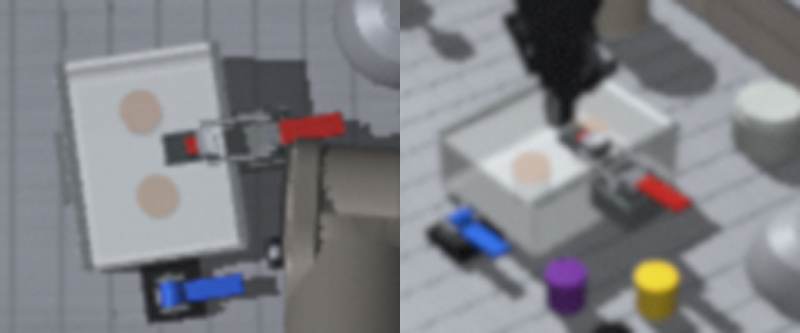

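```bash
python3 -c "
from cell import arm
print(arm.sign_off())"
```

```text
the job is handed in; nothing more can be done
None
```

The job is handed in after about 30 s of robot time; the sign-off gave no verdict, but the last pictures show the cam lever flat, both orange-lidded tins present in the box, the lid shut, the bail hooked behind the keeper and the red lever down, with no sign that anything else on the drainer was moved.

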